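# Fish the long spatula out of the covered bath

## Robot

A 6-joint arm with a two-finger parallel gripper is mounted at the origin on the work surface. World frame = base frame: x ahead of the robot, y to its left, z up, the work surface at z = 0. Lengths are in mm, angles in rad, forces in N, time in s.
With the tool pointing down it reaches from about 150 to 775 mm from the base axis. Payload 6.1 kg.
Tool frame: the origin (TCP) lies at the very end of the fingers, on their centre line; the grasp point (between the pads) lies 19 mm behind it (bot.pinch_z is the distance from the TCP to the grasp point, in mm); z points along the fingers, y is the line along which they close (so a half turn about z gives the same grasp; the last joint's range is limited). The gripper opens to 85 mm and grips with 20 to 120 N. Pads are 22 mm wide; open, the fingers measure 114 mm over their backs; the gripper's body (76 mm by 85 mm) begins 54 mm behind the grasp point. The pads swing forward as they close: fully open they stand 13 mm farther back than shut.
Start: joints at [1.295, 0.126, -0.04, 1.405, 0, 1.571], TCP at [142.96, 505.144, 199.595] pointing down, gripper open.
Joint ranges: [-2.72, 2.72], [-0.95, 1.95], [-1.27, 1.35], [-1.78, 2.02], [-1.46, 1.47], [-3.14, 3.14]. Speed limits (rad/s): [2.39, 2.39, 3.01, 3.14, 3.14, 3.14].

## Interface

Orientations are given as a unit quaternion [x, y, z, w].
In Python, from workcell import bot gives the robot as it stands.
- The arm moves only by the tool arm_command, never from a script. Its argument "plan" is a list of rows, each an object with "grip": the opening, from -1 (shut) to 1 (fully open); "travel": the shift along the world's x, y, z scaled (see below), a list of three; "spin": the turn about the world's z scaled (see below). A call has 1 to 8 rows; each row shifts and turns the commanded pose from where the row before left it; what a row does not reach is not made up. The controller multiplies each number of a shift by 0.5 m and each number of a turn by pi/4 rad. A row lasts 1/12 s, in which the tool goes at most 41.7 mm and 7.16 degrees, less where a joint would pass 70% of its speed; a pose out of reach is approached as far as the arm can. A call with a number of a shift or a turn outside -1 to 1 is refused whole. A call with a gripper value outside its range is refused whole. The fingers move at their own pace and stop on an object; "newtons" is the grip in N (left out, the last holds). Time passes only in rows, so rows that do not move let the fingers close. It gives the time, the measured TCP pose, the force, the opening and the grip force at its end, in the units of the state.
- bot.get_state(): the state, without advancing time (a new reading comes with each control period).
- bot.read_camera(name): name is "scene" or "top" or "wrist"; returns the picture (384x512x3 uint8, red, green, blue); there is no depth.
- bot.get_calibration(name): a dict with "fx", "fy", "cx", "cy" (pixels), "view" (4x4, takes a point from world to camera coordinates). Camera axes: x right, y down, z forward; pixel columns grow to the right and rows downward; lengths in mm; the calibration is good to about 2 mm. A picture is of the moment at which its call begins: read the wrist's pose just before it. get_calibration takes no time and is no camera call; for the wrist camera it gives the pose at the moment of the call.
- bot.close_job(): hands the job in; it is judged then, once.
The state is a dict: "time_s": time; "joint_pos": joint angles; "qvel": joint speeds; "joint_efforts": joint torques, N m; "tool_pos": TCP position; "eef_rot": TCP orientation; "ft_force": force on the tool from outside, world axes, zero at the start; "wrist_torque": the same for the moment, N m; "finger_gap": opening from 0.0 (shut) to 1.0 (fully open); "grasp_force": force on a finger pad.
Only numpy, scipy, OpenCV 4.12 (cv2) and the standard library are available. Lean on these libraries where they do the work, as an engineer would, in place of code of your own. Each camera call takes 0.05 s, during which the arm holds its last target. There are 200 camera calls.

## Task

A long flat steel spatula has ended up inside the covered rinsing bath and is longer than the opening in the cover. Reach in through the opening, grip the spatula, slant it so that one end comes out first and draw it out without forcing it against the bath, leaving the bottle, beaker and jar around the bath alone. Finish while still holding it: level and still in the gripper above the opening, all of it at least 5 cm clear of the cover.

Things in the scene. Friction and masses are not known exactly. Their poses are not given: they have to be found in the camera images.
- bath: Fixed shallow box with a cover, white walls, 220 mm (its x) by 400 mm (its y), 70 mm high. Origin: centre of its underside, on the bench; z up. Walls, floor and cover are 4 mm thick: inside 212 x 392 mm, from 4 to 66 mm above the bench. Inside, two white bars lie across it (along x) at y = -85 and +85 mm, 10 mm wide, tops 28 mm above the bench; the spatula rests on them.
- opening (a point): Centre of the only opening in the bath's aluminium cover, level with the cover's top, 70 mm above the bench. Rectangle 150 mm along the bath's x by 180 mm along its y (234 mm corner to corner), with a flat dark edging; axes as the bath's.
- spatula: Loose flat steel spatula, 250 mm long (its y), up to 0.34 kg. Handle 14 mm wide, 10 mm thick, y = -125 to +45 mm; blade 30 mm wide, 4 mm thick, y = +45 to +125 mm, undersides flush. Origin: underside, midway between the ends, within 5 mm of the balance point. Starts flat (z up), underside 28 mm above the bench, roughly along the bath's y, its middle under the opening, both ends under the cover.
- handle_end (a point): End of the spatula's handle, at y = -125 mm, 5 mm above the plane of its underside.
- blade_end (a point): End of the spatula's blade, at y = +125 mm, 5 mm above the plane of its underside.
- reagent_bottle: Bystander: white bottle with a blue cap, 68 mm across, 125 mm high, loose on the bench off the bath's +y end. Origin: centre of its underside.
- beaker: Bystander: open white cup, 70 mm across, 85 mm high, loose on the bench off the bath's -y end. Origin: centre of its underside.
- sample_jar: Bystander: small amber jar with a black cap, 44 mm across, 60 mm high, loose on the bench beyond the bath's far (+x) long side. Origin: centre of its underside.

How it is judged:
By the outcome, as a careful person would: the job done as asked, in the order asked, and still so for the second after the job is handed in, while the arm keeps its last pose, push and grip.
It also fails if it takes over 42 s, if anything falls off the work surface, if the arm or the gripper's body presses on something with over 40 N, if the wrist force passes 120 N, or if a joint passes its speed limit or range.

## Working session

There is one attempt and no reset: what is moved stays moved. The work goes in short steps, Python scripts to look and compute and a tool call to move; the robot and the scene stay as the last step left them, time stands still between calls to the robot, and variables do not carry over. Pictures are saved under pics/ and viewed, at most 10 in all, crops included, and the job is handed in when it is done.

Besides the shell and the picture viewer there is one more tool, called after ">>>" as name(argument=value, ...), one argument or row to a line, values as JSON. arm_command: Moves the arm, as the interface text tells. Its arguments: {"type":"object","properties":{"plan":{"type":"array","items":{"type":"object","properties":{"grip":{"type":"number"},"travel":{"type":"array","items":{"type":"number","minimum":-1,"maximum":1}},"spin":{"type":"number","minimum":-1,"maximum":1}}}},"newtons":{"type":"number"}},"required":["plan"]}

```bash
mkdir -p pics; python3 - <<'E'
from workcell import bot
import cv2,numpy as np
s=bot.get_state();print(s['tool_pos'],s['eef_rot'],s['ft_force'],bot.pinch_z)
ims=[]
for n in ("scene","top","wrist"):
    im=bot.read_camera(n)[:,:,::-1];cv2.imwrite(f"pics/{n}0.png",im);ims.append(im)
    c=bot.get_calibration(n);print(n,c['fx'],c['cx'],c['cy'],np.round(c['view'],3).tolist())
E
```

```text
[142.84379865 504.71671788 198.82362474] [ 1.37466254e-01  9.90506131e-01 -7.87022899e-04 -1.18791608e-04] [ 0.17093435 -0.40951709  0.47852954] 18.700000000000003
scene 408.7841200898477 256.6792146189557 186.53294487835572 [[0.55, 0.835, 0.011, -391.852], [0.571, -0.366, -0.735, -291.626], [-0.61, 0.41, -0.678, 1576.41], [0.0, 0.0, 0.0, 1.0]]
top 405.3263193901759 252.04599181908628 199.28342301818626 [[0.005, -1.0, -0.013, 67.467], [-0.993, -0.004, -0.121, 646.299], [0.121, 0.014, -0.993, 1204.727], [0.0, 0.0, 0.0, 1.0]]
wrist 309.78911442284027 252.02709699618654 188.9847373704522 [[0.272, 0.962, -0.002, -524.268], [0.927, -0.262, 0.268, -35.126], [0.257, -0.074, -0.963, 378.115], [0.0, 0.0, 0.0, 1.0]]
```

View pics/top0.png

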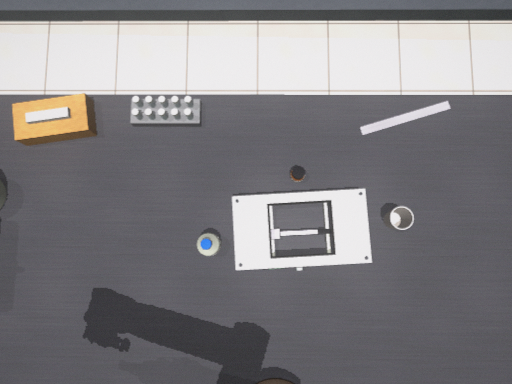

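View pics/scene0.png

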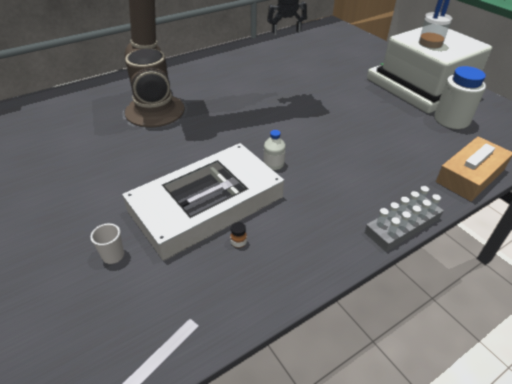

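```bash
cat > h.py <<'E'
from workcell import bot
import cv2,numpy as np
def ray(cal,uv,z):
    V=np.array(cal['view']);R,t=V[:3,:3],V[:3,3];o=-R.T@t
    d=R.T@np.array([(uv[0]-cal['cx'])/cal['fx'],(uv[1]-cal['cy'])/cal['fy'],1])
    return o+d*(z-o[2])/d[2]
def proj(cal,p):
    q=np.array(cal['view'])@np.append(p,1);return q[:2]/q[2]*[cal['fx'],cal['fy']]+[cal['cx'],cal['cy']]
E
python3 - <<'E'
from h import *
im=cv2.imread('pics/top0.png');c=bot.get_calibration('top')
m=((im.min(2)>165)).astype(np.uint8);w=np.zeros_like(m);w[180:280,225:378]=m[180:280,225:378]
n,l,st,ce=cv2.connectedComponentsWithStats(w)
for i in range(1,n):
    if st[i,4]>15: print(i,st[i],ce[i])
b=1+np.argmax(st[1:,4]);cs,_=cv2.findContours((l==b).astype(np.uint8),cv2.RETR_CCOMP,cv2.CHAIN_APPROX_NONE)
for k in sorted(cs,key=len)[-2:]:
    P=np.array([ray(c,p[0].astype(float),70)[:2] for p in k],np.float32)
    print(len(k),cv2.minAreaRect(P),np.round(cv2.boxPoints(cv2.minAreaRect(P))).tolist())
cv2.imwrite('pics/top0c.png',cv2.resize(im[180:280,225:378],None,fx=5,fy=5,interpolation=cv2.INTER_CUBIC))
E
```

```text
1 [ 232  188  140   83 6544] [300.86537286 229.39990831]
2 [324 203   5  26  94] [325.90425532 215.75531915]
3 [269 206  49  49 379] [284.06860158 231.14511873]
4 [326 234   5  19  60] [327.83333333 242.45      ]
237 ((555.2730102539062, -74.38760375976562), (168.0883331298828, 196.9546356201172), 3.559842348098755) [[465.0, 19.0], [478.0, -178.0], [645.0, -167.0], [633.0, 29.0]]
419 ((550.066650390625, -74.87521362304688), (230.83236694335938, 401.5574035644531), 3.637883424758911) [[422.0, 118.0], [448.0, -283.0], [678.0, -268.0], [653.0, 133.0]]
```

View pics/top0c.png

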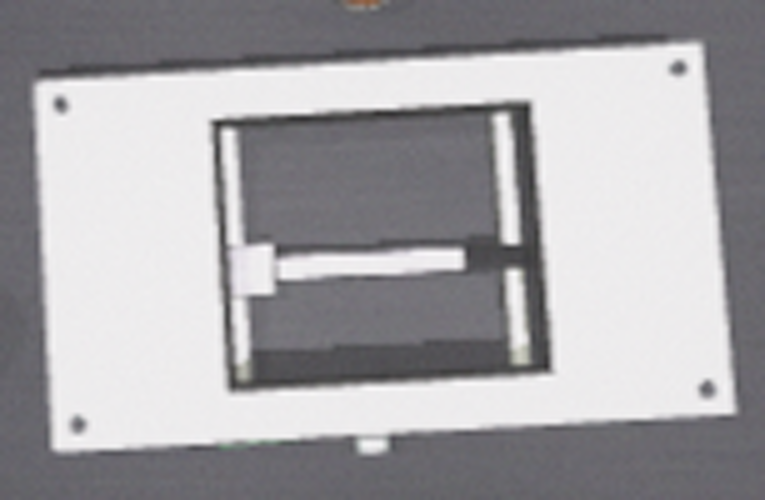

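```bash
python3 - <<'E'
from h import *
c=bot.get_calibration('top')
O=np.array([555.3,-74.4]);a=np.radians(3.6);R=np.array([[np.cos(a),np.sin(a)],[-np.sin(a),np.cos(a)]])
for n,uv,z in [('step',(275,268),36),('h1',(290,266.5),38),('h2',(455,259),38),('dark',(495,253),38),('bladeleft',(233,270),32),('bar+',(232,180),28),('bar-',(505,180),28)]:
    p=ray(c,(225+uv[0]/5-.4,180+uv[1]/5-.4),z);print(n,p.round(1),'bath',(R@(p[:2]-O)).round(1))
E
```

```text
step [542.7 -14.   36. ] bath [-8.8 61.1]
h1 [543.6 -23.   38. ] bath [-8.5 52.1]
h2 [ 548.6 -123.2   38. ] bath [ -9.7 -48.3]
dark [ 552.4 -147.5   38. ] bath [ -7.5 -72.8]
bladeleft [541.5  11.5  32. ] bath [-8.4 86.6]
bar+ [597.   11.9  28. ] bath [47.  83.6]
bar- [ 597.7 -156.    28. ] bath [ 37.2 -84.1]
```

>>> arm_command(
  plan=[
    {"grip": 0, "travel": [0.0408, -0.0648, 0], "spin": -0.0783},
    {"grip": 0, "travel": [0.0408, -0.0648, 0], "spin": -0.0783},
    {"grip": 0, "travel": [0.0408, -0.0648, 0], "spin": -0.0783},
    {"grip": 0, "travel": [0.0408, -0.0648, 0], "spin": -0.0783},
    {"grip": 0, "travel": [0.0408, -0.0648, 0], "spin": -0.0783},
    {"grip": 0, "travel": [0.0408, -0.0648, 0], "spin": -0.0783},
    {"grip": 0, "travel": [0.0408, -0.0648, 0], "spin": -0.0783},
    {"grip": 0, "travel": [0.0408, -0.0648, 0], "spin": -0.0783},
  ],
  newtons=20,
)

```text
time_s: 0.82
tool_pos: [306.5, 244.2, 199.5]
eef_rot: [0.376, 0.927, 0.0, 0.0]
ft_force: [1.0, 0.6, 0.8]
finger_gap: 0.502
grasp_force: 0.0
```

>>> arm_command(
  plan=[
    {"grip": 0, "travel": [0.0408, -0.0648, 0], "spin": -0.0783},
    {"grip": 0, "travel": [0.0408, -0.0648, 0], "spin": -0.0783},
    {"grip": 0, "travel": [0.0408, -0.0648, 0], "spin": -0.0783},
    {"grip": 0, "travel": [0.0408, -0.0648, 0], "spin": -0.0783},
    {"grip": 0, "travel": [0.0408, -0.0648, 0], "spin": -0.0783},
    {"grip": 0, "travel": [0.0408, -0.0648, 0], "spin": -0.0783},
    {"grip": 0, "travel": [0.0408, -0.0648, 0], "spin": -0.0783},
    {"grip": 0, "travel": [0.0408, -0.0648, 0], "spin": -0.0783},
  ],
)

```text
time_s: 1.48
tool_pos: [469.8, -15.2, 199.5]
eef_rot: [0.59, 0.807, 0.0, -0.0]
ft_force: [-0.0, 1.3, 0.1]
finger_gap: 0.498
grasp_force: 0.0
```

>>> arm_command(
  plan=[
    {"grip": 0, "travel": [0.0408, -0.0648, 0], "spin": -0.0783},
    {"grip": 0, "travel": [0.0408, -0.0648, 0], "spin": -0.0783},
    {"grip": 0, "travel": [0.0408, -0.0648, 0], "spin": -0.0783},
    {"grip": 0, "travel": [0.0408, -0.0648, 0], "spin": -0.0783},
    {"grip": 0, "travel": [0, 0, 0], "spin": 0},
    {"grip": 0, "travel": [0, 0, 0], "spin": 0},
  ],
)

```text
time_s: 1.98
tool_pos: [551.2, -144.5, 198.1]
eef_rot: [0.685, 0.729, -0.001, -0.001]
ft_force: [-0.1, 0.6, -0.4]
finger_gap: 0.5
grasp_force: 0.0
```

```bash
python3 - <<'E'
from h import *
c=bot.get_calibration('wrist');im=bot.read_camera('wrist')[:,:,::-1].copy();cv2.imwrite('pics/w1.png',im)
s=bot.get_state();print(s['tool_pos'],s['eef_rot'])
g=im.min(2)
np.save('w1cal.npy',np.array([c['fx'],c['cx'],c['cy']]));np.save('w1v.npy',np.array(c['view']))
for p in [(551.2,-144.5,38),(555.3,-74.4,70)]: print(proj(c,p))
E
```

```text
[ 550.65537571 -143.29338527  198.64811434] [ 6.84091690e-01  7.29395259e-01 -3.62071373e-04 -9.92205171e-04]
[252.27756668 166.93453534]
[261.2783758  100.70138009]
```

View pics/w1.png

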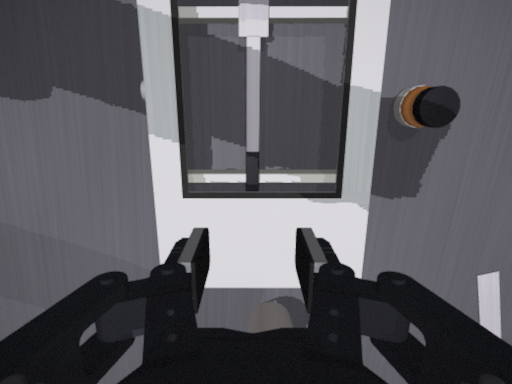

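```bash
python3 - <<'E'
from h import *
f,cx,cy=np.load('w1cal.npy');c=dict(fx=f,fy=f,cx=cx,cy=cy,view=np.load('w1v.npy'))
O=np.array([555.3,-74.4]);a=np.radians(3.6);R=np.array([[np.cos(a),np.sin(a)],[-np.sin(a),np.cos(a)]])
for n,uv,z in [('step',(253,37),36),('h1',(253,50),38),('h2',(252,180),38),('edgeL',(183,195),70),('edgeR',(343,195),70),('edgeLt',(175,30),70),('edgeRt',(352,30),70),('outBL',(181,199),70),('outBR',(344,199),70)]:
    p=ray(c,uv,z);print(n,p.round(1),'bath',(R@(p[:2]-O)).round(1))
E
```

```text
step [543.7 -14.1  36. ] bath [-7.8 60.9]
h1 [544.4 -26.2  38. ] bath [-7.8 48.7]
h2 [ 551.8 -159.3   38. ] bath [ -8.8 -84.5]
edgeL [ 482.3 -171.5   70. ] bath [-79.  -92.4]
edgeR [ 644.7 -161.2   70. ] bath [ 83.8 -92.2]
edgeLt [474.7 -19.1  70. ] bath [-77.   60.3]
edgeRt [631.2  -9.3  70. ] bath [79.8 60.2]
outBL [ 480.3 -175.9   70. ] bath [-81.3 -96.6]
outBR [ 646.4 -165.3   70. ] bath [ 85.2 -96.5]
```

>>> arm_command(
  plan=[
    {"grip": 0, "travel": [0, 0, -0.073]},
    {"grip": 0, "travel": [0, 0, -0.073]},
    {"grip": 0, "travel": [0, 0, -0.073]},
    {"grip": 0, "travel": [0, 0, -0.073]},
    {"grip": 0, "travel": [0, 0, -0.04]},
    {"grip": 0, "travel": [0, 0, -0.033]},
    {"grip": 0, "travel": [0, 0, 0]},
  ],
  newtons=20,
)

```text
invalid input
```

>>> arm_command(
  plan=[
    {"grip": -1, "travel": [0, 0, 0]},
    {"grip": -1, "travel": [0, 0, 0]},
    {"grip": -1, "travel": [0, 0, 0]},
    {"grip": -1, "travel": [0, 0, 0]},
    {"grip": -1, "travel": [0, 0, 0]},
    {"grip": -1, "travel": [0, 0, 0]},
  ],
  newtons=20,
)

```text
invalid input
```

Spin seems to be required in each row.

>>> arm_command(
  plan=[
    {"grip": 0, "travel": [0, 0, -0.073], "spin": 0},
    {"grip": 0, "travel": [0, 0, -0.073], "spin": 0},
    {"grip": 0, "travel": [0, 0, -0.073], "spin": 0},
    {"grip": 0, "travel": [0, 0, -0.073], "spin": 0},
    {"grip": 0, "travel": [0, 0, -0.04], "spin": 0},
    {"grip": 0, "travel": [0, 0, -0.033], "spin": 0},
    {"grip": 0, "travel": [0, 0, 0], "spin": 0},
  ],
  newtons=20,
)

```text
time_s: 2.62
tool_pos: [547.6, -140.7, 13.7]
eef_rot: [0.683, 0.73, -0.001, -0.003]
ft_force: [0.2, 0.5, -0.5]
finger_gap: 0.503
grasp_force: 0.0
```

>>> arm_command(
  plan=[
    {"grip": -1, "travel": [0, 0, 0], "spin": 0},
    {"grip": -1, "travel": [0, 0, 0], "spin": 0},
    {"grip": -1, "travel": [0, 0, 0], "spin": 0},
    {"grip": -1, "travel": [0, 0, 0], "spin": 0},
    {"grip": -1, "travel": [0, 0, 0], "spin": 0},
    {"grip": -1, "travel": [0, 0, 0], "spin": 0},
  ],
  newtons=20,
)

```text
time_s: 3.12
tool_pos: [551.4, -143.0, 17.9]
eef_rot: [0.684, 0.73, 0.0, 0.001]
ft_force: [-0.5, 0.3, -0.7]
finger_gap: -0.001
grasp_force: 0.0
```

```bash
python3 - <<'E'
from h import *
s=bot.get_state();print(s['tool_pos'],s['finger_gap'],s['grasp_force'],s['ft_force'])
a=bot.read_camera('wrist')[:,:,::-1]
t=bot.read_camera('scene')[110:260,110:300,::-1]
t=cv2.resize(t,(486,384),interpolation=cv2.INTER_CUBIC)
cv2.imwrite('pics/w2.png',cv2.resize(np.hstack([a[:,100:400],t]),None,fx=1,fy=1))
E
```

```text
[ 551.42785192 -142.98043892   17.86535854] -0.0007643118976101891 0.0 [-0.51214668  0.33162056 -0.67120649]
```

View pics/w2.png

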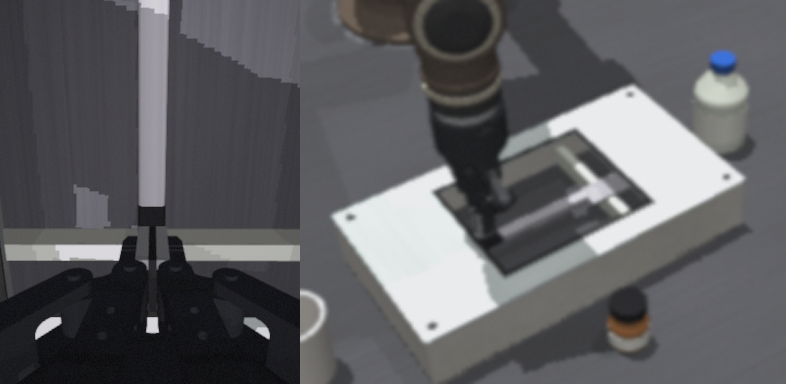

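```bash
python3 - <<'E'
from h import *
s=bot.get_state();c=bot.get_calibration('wrist');T=np.array(s['tool_pos']);print(s['finger_gap'])
u=np.array([.998,.066,0]);v=np.array([-.066,.998,0])
for n,p in [('tcp',T),('tcp+7',T+7*u),('grasp',T+[0,0,18.7]),('g+7',T+[0,0,18.7]+7*u),('front11',T+11*v),('front11+7',T+11*v+7*u)]:print(n,proj(c,p).round())
a=bot.read_camera('wrist')[:,:,::-1][190:350,170:340].astype(float)
a=np.clip(255*(a/255)**.45,0,255).astype(np.uint8)
cv2.imwrite('pics/w3.png',cv2.resize(a,None,fx=3.6,fy=3.6,interpolation=cv2.INTER_CUBIC))
E
```

```text
-0.0021320352862162807
tcp [252. 220.]
tcp+7 [263. 220.]
grasp [252. 233.]
g+7 [265. 233.]
front11 [252. 203.]
front11+7 [264. 203.]
```

View pics/w3.png

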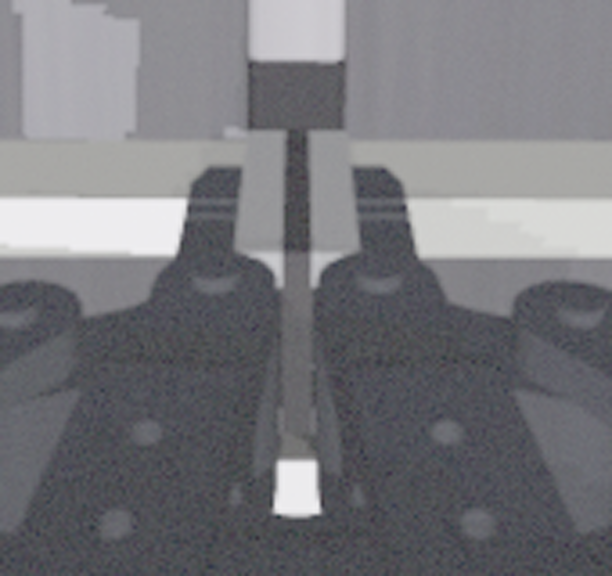

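```bash
python3 - <<'E'
from h import *
s=bot.get_state();c=bot.get_calibration('scene');T=np.array(s['tool_pos'])
for z in (0,18.7,30,50,75):print(z,proj(c,T+[0,0,z]).round(1))
a=bot.read_camera('scene')[165:225,150:220,::-1].astype(float)
a=np.clip(255*(a/255)**.5,0,255).astype(np.uint8)
cv2.imwrite('pics/s3.png',cv2.resize(a,None,fx=9,fy=9,interpolation=cv2.INTER_CUBIC))
E
```

```text
0 [184.  208.4]
18.7 [183.2 203.8]
30 [182.8 201. ]
50 [182.  195.9]
75 [181.  189.3]
```

View pics/s3.png

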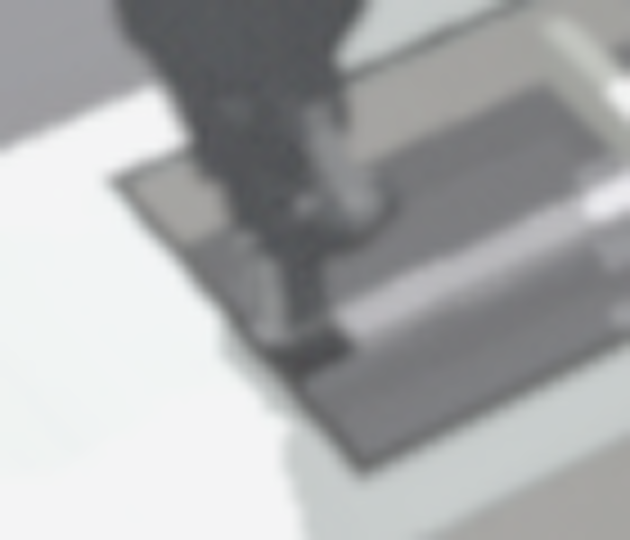

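>>> arm_command(
  plan=[
    {"grip": -0.2, "travel": [0, 0, 0], "spin": 0},
    {"grip": -0.2, "travel": [0, 0, 0], "spin": 0},
    {"grip": -0.2, "travel": [0, 0, 0], "spin": 0},
    {"grip": -0.2, "travel": [0, 0, -0.01], "spin": 0},
    {"grip": -0.2, "travel": [0, 0, -0.01], "spin": 0},
    {"grip": -0.2, "travel": [0, 0, 0], "spin": 0},
  ],
  newtons=20,
)

```text
time_s: 3.82
tool_pos: [550.1, -142.7, 5.7]
eef_rot: [0.684, 0.73, -0.0, -0.001]
ft_force: [-0.7, -1.1, -0.2]
finger_gap: 0.4
grasp_force: 0.0
```

>>> arm_command(
  plan=[
    {"grip": -1, "travel": [0, 0, 0], "spin": 0},
    {"grip": -1, "travel": [0, 0, 0], "spin": 0},
    {"grip": -1, "travel": [0, 0, 0], "spin": 0},
    {"grip": -1, "travel": [0, 0, 0], "spin": 0},
    {"grip": -1, "travel": [0, 0, 0], "spin": 0},
    {"grip": -1, "travel": [0, 0, 0], "spin": 0},
  ],
  newtons=20,
)

```text
time_s: 4.32
tool_pos: [551.0, -142.9, 7.2]
eef_rot: [0.684, 0.73, 0.0, 0.0]
ft_force: [0.0, 0.2, 0.4]
finger_gap: 0.003
grasp_force: 0.0
```

```bash
python3 - <<'E'
from h import *
s=bot.get_state();print(s['tool_pos'],s['finger_gap'],s['grasp_force'],s['ft_force'])
a=bot.read_camera('wrist')[:,:,::-1][190:350,170:340].astype(float)
t=bot.read_camera('scene')[165:225,150:220,::-1].astype(float)
a=cv2.resize(a,(400,376));t=cv2.resize(t,(400,376))
a=np.clip(255*(np.hstack([a,t])/255)**.5,0,255).astype(np.uint8)
cv2.imwrite('pics/w4.png',a)
E
```

```text
[ 551.04938354 -142.88800956    7.23595158] 0.002816754655846411 0.0 [0.04069909 0.19862509 0.41568242]
```

View pics/w4.png

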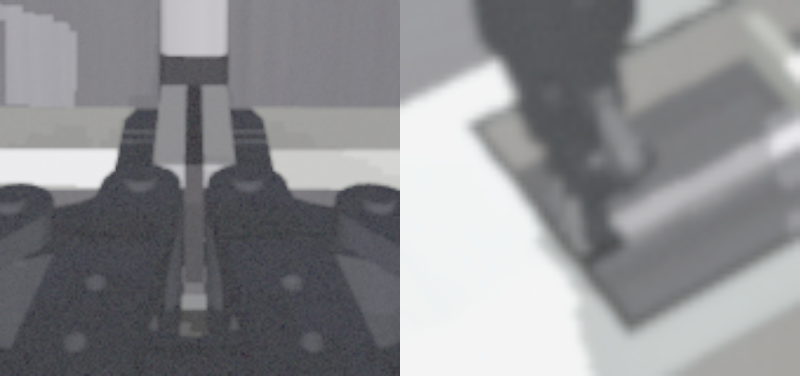

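```bash
python3 - <<'E'
from h import *
s=bot.get_state();c=bot.get_calibration('wrist');T=np.array(s['tool_pos']);V=np.array(c['view'])
o=-V[:3,:3].T@V[:3,3];print('cam rel tcp',(o-T).round(1))
v=np.array([-.066,.998,0])
for z in (0,10,20,30,40,50):
    p=ray(c,(252,226),T[2]+z)-T;q=ray(c,(252,252),T[2]+z)-T;d=(V@np.append(p+T,1))[2]
    print(z,'front of tip px at along-y',round(p@v,1),'px/mm',round(c['fx']/d,2),' step boundary row:',round((ray(c,(252,213.4),T[2]+z)-T)@v,1))
c2=bot.get_calibration('top')
for z in (18.7,28,38): 
    p=ray(c2,(225+465/5-.4,180+253/5-.4),z);print('light/dark boundary from top',p.round(1),(p-T)@v)
E
```

```text
cam rel tcp [ -4.1  67.7 173.9]
0 front of tip px at along-y -3.8 px/mm 1.66  step boundary row: 4.2
10 front of tip px at along-y 0.3 px/mm 1.76  step boundary row: 7.9
20 front of tip px at along-y 4.4 px/mm 1.87  step boundary row: 11.5
30 front of tip px at along-y 8.5 px/mm 2.0  step boundary row: 15.2
40 front of tip px at along-y 12.6 px/mm 2.15  step boundary row: 18.8
50 front of tip px at along-y 16.8 px/mm 2.33  step boundary row: 22.5
light/dark boundary from top [ 553.2 -132.2   18.7] 10.549664892474102
light/dark boundary from top [ 552.7 -130.8   28. ] 11.94865275991263
light/dark boundary from top [ 552.3 -129.3   38. ] 13.452940789416456
```

>>> arm_command(
  plan=[
    {"grip": -0.2, "travel": [0, 0, 0], "spin": 0},
    {"grip": -0.2, "travel": [0, 0, 0], "spin": 0},
    {"grip": -0.2, "travel": [0, 0, 0], "spin": 0},
    {"grip": -0.2, "travel": [0, 0, -0.005], "spin": 0},
    {"grip": -0.2, "travel": [0, 0, -0.005], "spin": 0},
    {"grip": -0.2, "travel": [0, 0, 0], "spin": 0},
  ],
  newtons=20,
)

```text
time_s: 4.92
tool_pos: [550.5, -142.8, 1.4]
eef_rot: [0.684, 0.73, -0.0, -0.0]
ft_force: [0.2, -0.4, -0.6]
finger_gap: 0.4
grasp_force: 0.0
```

>>> arm_command(
  plan=[
    {"grip": -0.2, "travel": [0, 0, -0.005], "spin": 0},
    {"grip": -0.2, "travel": [0, 0, -0.005], "spin": 0},
    {"grip": -0.2, "travel": [0, 0, 0], "spin": 0},
  ],
)

```text
time_s: 5.17
tool_pos: [550.6, -142.8, -3.6]
eef_rot: [0.684, 0.73, -0.0, -0.0]
ft_force: [0.1, 0.2, 0.0]
finger_gap: 0.401
grasp_force: 0.0
```

>>> arm_command(
  plan=[
    {"grip": -0.2, "travel": [0, 0, -0.005], "spin": 0},
    {"grip": -0.2, "travel": [0, 0, -0.005], "spin": 0},
    {"grip": -0.2, "travel": [0, 0, 0], "spin": 0},
  ],
)

```text
time_s: 5.42
tool_pos: [550.6, -142.8, -8.5]
eef_rot: [0.684, 0.73, -0.0, -0.0]
ft_force: [-0.3, 0.5, 0.0]
finger_gap: 0.403
grasp_force: 0.0
```

```bash
python3 - <<'E'
from h import *
s=bot.get_state();print(s['tool_pos'],s['finger_gap'],s['ft_force'])
t=bot.read_camera('scene')[140:230,140:240,::-1].astype(float)
a=bot.read_camera('wrist')[:,:,::-1][150:350,130:380].astype(float)
a=cv2.resize(a,(400,320));t=cv2.resize(t,(400,320))
a=np.clip(255*(np.hstack([a,t])/255)**.5,0,255).astype(np.uint8)
cv2.imwrite('pics/w5.png',a)
E
```

```text
[ 550.64578148 -142.75744976   -8.48946992] 0.40266746728539976 [-0.28226143  0.46898533  0.01555286]
```

View pics/w5.png

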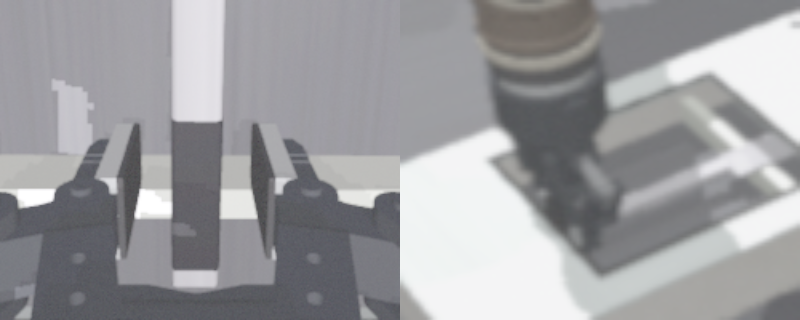

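>>> arm_command(
  plan=[
    {"grip": -0.2, "travel": [0, 0, -0.006], "spin": 0},
    {"grip": -0.2, "travel": [0, 0, -0.006], "spin": 0},
    {"grip": -0.2, "travel": [0, 0, 0], "spin": 0},
  ],
)

```text
time_s: 5.77
tool_pos: [550.5, -142.7, -14.6]
eef_rot: [0.684, 0.73, -0.0, -0.0]
ft_force: [0.1, -0.0, -0.3]
finger_gap: 0.401
grasp_force: 0.0
```

>>> arm_command(
  plan=[
    {"grip": -0.2, "travel": [0, 0, -0.006], "spin": 0},
    {"grip": -0.2, "travel": [0, 0, -0.006], "spin": 0},
    {"grip": -0.2, "travel": [0, 0, 0], "spin": 0},
  ],
)

```text
time_s: 6.02
tool_pos: [550.5, -142.7, -20.6]
eef_rot: [0.684, 0.73, -0.0, -0.0]
ft_force: [-1.1, -0.0, -0.1]
finger_gap: 0.4
grasp_force: 0.0
```

>>> arm_command(
  plan=[
    {"grip": -1, "travel": [0, 0, 0], "spin": 0},
    {"grip": -1, "travel": [0, 0, 0], "spin": 0},
    {"grip": -1, "travel": [0, 0, 0], "spin": 0},
    {"grip": -1, "travel": [0, 0, 0], "spin": 0},
    {"grip": -1, "travel": [0, 0, 0], "spin": 0},
  ],
  newtons=20,
)

```text
time_s: 6.43
tool_pos: [551.1, -142.8, -19.9]
eef_rot: [0.684, 0.73, 0.0, 0.0]
ft_force: [0.3, 0.0, -1.3]
finger_gap: 0.16
grasp_force: 21.9
```

>>> arm_command(
  plan=[
    {"grip": -1, "travel": [-0.0014, 0.0225, 0.001], "spin": 0},
    {"grip": -1, "travel": [-0.0014, 0.0225, 0.001], "spin": 0},
    {"grip": -1, "travel": [-0.0014, 0.0225, 0], "spin": 0},
    {"grip": -1, "travel": [-0.0014, 0.0225, 0], "spin": 0},
    {"grip": -1, "travel": [0, 0, 0], "spin": 0},
    {"grip": -1, "travel": [0, 0, 0], "spin": 0},
  ],
  newtons=20,
)

```text
time_s: 6.93
tool_pos: [547.9, -96.5, -19.0]
eef_rot: [0.683, 0.73, -0.0, -0.0]
ft_force: [-0.7, 0.7, -2.8]
finger_gap: 0.16
grasp_force: 21.8
```

```bash
python3 - <<'E'
from h import *
s=bot.get_state();print(s['tool_pos'],s['finger_gap'],s['grasp_force'],s['ft_force'],s['wrist_torque'])
t=bot.read_camera('top')[180:280,225:378,::-1];cv2.imwrite('pics/t6.png',cv2.resize(t,None,fx=5,fy=5,interpolation=cv2.INTER_CUBIC))
E
```

```text
[547.89357817 -96.5479908  -18.96470873] 0.1595091292580584 21.81575506925583 [-0.6814366   0.7401844  -2.83430132] [-0.01365433  0.02606978 -0.01591001]
```

>>> arm_command(
  plan=[
    {"grip": -1, "travel": [0, 0, 0.01], "spin": 0},
    {"grip": -1, "travel": [0, 0, 0.01], "spin": 0},
    {"grip": -1, "travel": [0, 0, 0.01], "spin": 0},
    {"grip": -1, "travel": [0, 0, 0], "spin": 0},
    {"grip": -1, "travel": [0, 0, 0], "spin": 0},
  ],
  newtons=20,
)

```text
time_s: 7.4
tool_pos: [548.8, -98.4, -3.2]
eef_rot: [0.684, 0.73, 0.0, 0.001]
ft_force: [1.1, -0.7, -1.6]
finger_gap: 0.157
grasp_force: 21.8
```

```bash
cat >> h.py <<'E'
def look(tag):
    s=bot.get_state();print(s['time_s'],np.round(s['tool_pos'],1),'gap',round(s['finger_gap'],3),'gf',s['grasp_force'],np.round(s['ft_force'],1),np.round(s['wrist_torque'],3))
    for n in ('top','scene','wrist'):cv2.imwrite(f'pics/{tag}_{n}.png',bot.read_camera(n)[:,:,::-1])
E
python3 - <<'E'
from h import *
look('a')
im=cv2.imread('pics/a_scene.png')
# bright pixels in opening area of scene (rows of spatula): print min-channel along columns
sub=im[165:215,165:250].min(2)//10
for r in range(0,50,2): print(''.join('%2d'%min(x,25) if x>11 else ' .' for x in sub[r,::2]))
E
```

```text
7.4 [548.8 -98.4  -3.2] gap 0.157 gf 21.812487244606018 [ 1.1 -0.7 -1.6] [-0.268 -0.115 -0.019]
 . . . . . . . . . . . . . . . . . . . . . . . . . . . . .1422232323232323232323232323
 . . . . . . . . . . . . . . . . . . . . . . .1212 . . . . .12222323232323232323232323
 . . . . . .1216 . . . . . . . . . . . . . . .121412 . . . . . .2123232323232323232323
 . . . .1421222317 . . . . . . . . . . . . . . .1214 . . . . . . .21232323232323232323
 .1217212323232321 . . . . . . . . . . . . . . . .121413 . . . . . .212323232323232323
182223232323232218 . . . . . . . . . . . . . . . . .121717 . . . . . .2123232323232323
23232323232218 . . . . . . . . . . . . . . . . . . . .132118 . . . . . .21232323232323
2323232116 . . . . . . . . . . . . . . . . . . . . . . .162218 . . . . . .192323232323
222114 . . . . . . . . . . . . . . . . . . . . . . . . . .17211917 . . . . .1823232323
12 . . . . . . . . . . . . . . . . . . . . . . . . . . .1215191713 . . . . . .17232323
 . . . . . . . . . . . . . . . . . . . . . . . .1212131212 . . .1619 . . . . . .162323
 . . . . . . . . . . . . . . . . . . . . . . .1
[... 470 characters left out ...]
2219
2323232217 . . . . . . . . . . . . . . . . . . . . . . . . . . .13151516212323221913 .
222222232216 . . . . . . . . . . . . . . . . . . . . . . . .13151515151516212013 . . .
22222222222213 . . . . . . . . . . . . . . . . . . . . .13151515151515141313 . . . . .
2222222222222112 . . . . . . . . . . . . . . . . . .131515151515151513 . . . . . . . .
2222222222222322 . . . . . . . . . . . . . . . .13151515151515151412 . . . . . . . . .
232222232323232321 . . . . . . . . . . . . .13151515151515151412 . . . . . . . . . . .
23232323232323232318 . . . . . . . . . .13151515151515151412 . . . . . . . . . . . . .
2323232323232323232318 . . . . . . .13151515151515151412 . . . . . . . . . . . . . . .
```

>>> arm_command(
  plan=[
    {"grip": -1, "travel": [0, 0, 0.008], "spin": 0},
    {"grip": -1, "travel": [0, 0, 0.006], "spin": 0},
    {"grip": -1, "travel": [0, 0, 0.004], "spin": 0},
    {"grip": -1, "travel": [0, 0, 0.003], "spin": 0},
    {"grip": -1, "travel": [0, 0, 0.003], "spin": 0},
    {"grip": -1, "travel": [0, 0, 0], "spin": 0},
  ],
  newtons=20,
)

```text
time_s: 8.05
tool_pos: [548.3, -97.8, 8.4]
eef_rot: [0.684, 0.73, 0.0, 0.0]
ft_force: [0.1, 0.4, -2.7]
finger_gap: 0.156
grasp_force: 21.7
```

>>> arm_command(
  plan=[
    {"grip": -1, "travel": [0, 0, 0.003], "spin": 0},
    {"grip": -1, "travel": [0, 0, 0.003], "spin": 0},
    {"grip": -1, "travel": [0, 0, 0], "spin": 0},
  ],
)

```text
time_s: 8.3
tool_pos: [548.3, -97.9, 11.4]
eef_rot: [0.684, 0.73, 0.0, 0.0]
ft_force: [0.6, -0.3, -2.9]
finger_gap: 0.157
grasp_force: 21.8
```

```bash
python3 - <<'E'
from h import *
look('b')
E
```

```text
8.3 [548.3 -97.9  11.4] gap 0.157 gf 21.771182119846344 [ 0.6 -0.3 -2.9] [-0.227 -0.01   0.001]
```

```bash
cat >> h.py <<'E'
def slant(tag,cal,rows=range(0,230,8)):
    V=np.array(cal['view']);o=-V[:3,:3].T@V[:3,3]
    im=cv2.imread(f'pics/{tag}_wrist.png').astype(np.float32).mean(2)
    im=cv2.GaussianBlur(im,(3,7),0);out=[]
    for v in rows:
        g=np.gradient(im[v]);a=g[215:252];b=g[252:290]
        l=215+np.argmax(np.abs(a));r=252+np.argmax(np.abs(b))
        def sub(k):
            e=np.abs(g[k-2:k+3]);return (e*np.arange(k-2,k+3)).sum()/e.sum()
        w=sub(r)-sub(l);z=14*cal['fx']/w;u=(sub(r)+sub(l))/2
        p=V[:3,:3].T@np.array([(u-cal['cx'])/cal['fx']*z,(v-cal['cy'])/cal['fy']*z,z])+o
        out.append((v,round(w,1),*p.round(0)))
    return out
E
python3 - <<'E'
from h import *
c=bot.get_calibration('wrist')
for r in slant('b',c): print(*r)
print()
for r in slant('a',c,range(0,230,24)): print(*r)
E
```

```text
0 37.0 542.0 7.0 53.0
8 36.7 542.0 4.0 53.0
16 35.7 542.0 2.0 50.0
24 31.8 542.0 3.0 34.0
32 31.7 542.0 -0.0 35.0
40 32.0 542.0 -4.0 37.0
48 31.9 542.0 -7.0 37.0
56 31.9 543.0 -11.0 38.0
64 31.6 543.0 -14.0 38.0
72 31.5 543.0 -17.0 39.0
80 31.5 543.0 -21.0 40.0
88 31.5 544.0 -24.0 40.0
96 31.7 544.0 -27.0 42.0
104 31.7 544.0 -31.0 43.0
112 31.6 544.0 -34.0 44.0
120 31.6 544.0 -38.0 45.0
128 31.6 545.0 -41.0 46.0
136 31.6 545.0 -44.0 47.0
144 31.6 545.0 -48.0 48.0
152 31.7 545.0 -51.0 49.0
160 31.5 546.0 -55.0 49.0
168 31.7 546.0 -58.0 51.0
176 31.7 546.0 -61.0 52.0
184 31.7 546.0 -65.0 52.0
192 31.7 546.0 -68.0 54.0
200 31.7 547.0 -72.0 55.0
208 31.7 547.0 -75.0 56.0
216 31.7 547.0 -78.0 56.0
224 31.6 547.0 -82.0 57.0

0 38.2 542.0 6.0 57.0
24 34.9 542.0 0.0 48.0
48 34.9 543.0 -9.0 50.0
72 34.5 543.0 -18.0 51.0
96 33.9 544.0 -28.0 51.0
120 33.7 544.0 -37.0 53.0
144 33.5 545.0 -47.0 55.0
168 33.3 546.0 -57.0 57.0
192 32.8 547.0 -67.0 58.0
216 32.1 547.0 -78.0 58.0
```

>>> arm_command(
  plan=[
    {"grip": -1, "travel": [0.0008, -0.0123, 0.012], "spin": 0},
    {"grip": -1, "travel": [0.0008, -0.0123, 0.012], "spin": 0},
    {"grip": -1, "travel": [0.0008, -0.0123, 0.012], "spin": 0},
    {"grip": -1, "travel": [0.0008, -0.0123, 0.012], "spin": 0},
    {"grip": -1, "travel": [0.0008, -0.0123, 0.012], "spin": 0},
    {"grip": -1, "travel": [0.0008, -0.0123, 0.012], "spin": 0},
    {"grip": -1, "travel": [0, 0, 0], "spin": 0},
    {"grip": -1, "travel": [0, 0, 0], "spin": 0},
  ],
  newtons=20,
)

```text
time_s: 9.12
tool_pos: [550.9, -135.3, 47.6]
eef_rot: [0.684, 0.729, 0.0, 0.0]
ft_force: [0.2, -0.1, -3.6]
finger_gap: 0.157
grasp_force: 22.0
```

```bash
python3 - <<'E'
from h import *
c=bot.get_calibration('wrist')
look('c')
for r in slant('c',c,range(0,225,16)): print(*r)
E
```

```text
9.1167 [ 550.9 -135.3   47.6] gap 0.157 gf 22.01450765132904 [ 0.2 -0.1 -3.6] [-0.225  0.012  0.018]
0 28.0 544.0 -18.0 47.0
16 27.7 544.0 -26.0 47.0
32 28.0 545.0 -34.0 51.0
48 28.4 545.0 -42.0 56.0
64 29.2 546.0 -50.0 62.0
80 29.3 546.0 -57.0 65.0
96 29.3 547.0 -65.0 67.0
112 29.6 547.0 -72.0 70.0
128 29.6 547.0 -79.0 73.0
144 29.7 548.0 -86.0 75.0
160 29.8 548.0 -94.0 78.0
176 29.8 549.0 -101.0 80.0
192 30.1 549.0 -108.0 83.0
208 31.1 550.0 -113.0 89.0
224 30.2 550.0 -122.0 87.0
```

>>> arm_command(
  plan=[
    {"grip": -1, "travel": [0.001, -0.016, 0.006], "spin": 0},
    {"grip": -1, "travel": [0.001, -0.016, 0.006], "spin": 0},
    {"grip": -1, "travel": [0.001, -0.016, 0.006], "spin": 0},
    {"grip": -1, "travel": [0.001, -0.016, 0.006], "spin": 0},
    {"grip": -1, "travel": [0.0009, -0.014, 0.003], "spin": 0},
    {"grip": -1, "travel": [0.0009, -0.014, 0.003], "spin": 0},
    {"grip": -1, "travel": [0.0009, -0.014, 0.003], "spin": 0},
    {"grip": -1, "travel": [0.0009, -0.014, 0.003], "spin": 0},
  ],
  newtons=40,
)

```text
time_s: 9.93
tool_pos: [554.3, -195.7, 65.2]
eef_rot: [0.684, 0.73, -0.0, -0.0]
ft_force: [0.5, -0.0, -3.4]
finger_gap: 0.152
grasp_force: 43.8
```

```bash
python3 - <<'E'
from h import *
c=bot.get_calibration('wrist')
look('d')
for r in slant('d',c,range(0,225,16)): print(*r)
E
```

```text
9.9333 [ 554.3 -195.7   65.2] gap 0.152 gf 43.81493031978607 [ 0.5 -0.  -3.4] [-0.23   0.035 -0.023]
0 27.9 547.0 -79.0 64.0
16 27.9 547.0 -86.0 66.0
32 28.1 548.0 -94.0 69.0
48 28.5 548.0 -102.0 74.0
64 29.2 549.0 -110.0 80.0
80 29.2 549.0 -118.0 82.0
96 29.4 550.0 -125.0 85.0
112 29.6 550.0 -132.0 88.0
128 29.5 551.0 -140.0 90.0
144 32.3 551.0 -145.0 105.0
160 29.7 552.0 -154.0 95.0
176 30.4 552.0 -160.0 100.0
192 32.2 552.0 -165.0 110.0
208 32.1 553.0 -172.0 111.0
224 30.8 553.0 -181.0 108.0
```

>>> arm_command(
  plan=[
    {"grip": -1, "travel": [0, 0, 0.015], "spin": 0},
    {"grip": -1, "travel": [0, 0, 0.015], "spin": 0},
    {"grip": -1, "travel": [0, 0, 0.02], "spin": 0},
    {"grip": -1, "travel": [0, 0, 0.03], "spin": 0},
    {"grip": -1, "travel": [0, 0, 0.03], "spin": 0},
    {"grip": -1, "travel": [0, 0, 0.02], "spin": 0},
    {"grip": -1, "travel": [0, 0, 0], "spin": 0},
  ],
)

```text
time_s: 10.67
tool_pos: [556.0, -195.0, 133.6]
eef_rot: [0.684, 0.73, 0.001, 0.002]
ft_force: [-0.1, -0.1, -3.7]
finger_gap: 0.155
grasp_force: 43.8
```

```bash
python3 - <<'E'
from h import *
look('e')
# spatula in scene view: bright blade against opening / cover; save crop for one look
im=cv2.imread('pics/e_scene.png')[90:250,110:300]
tp=cv2.imread('pics/e_top.png')[170:290,225:378]
a=cv2.resize(im,(400,336));b=cv2.resize(tp,(400,314));b=np.vstack([b,np.zeros((22,400,3),np.uint8)])
cv2.imwrite('pics/e_both.png',np.hstack([a,b]))
E
```

```text
10.6667 [ 556.  -195.   133.6] gap 0.155 gf 43.783448338508606 [-0.1 -0.1 -3.7] [-0.356 -0.038 -0.068]
```

View pics/e_both.png

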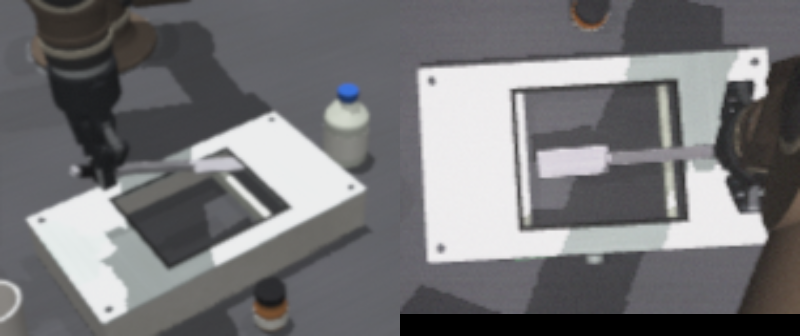

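>>> arm_command(
  plan=[
    {"grip": -1, "travel": [-0.0013, 0.0201, 0], "spin": 0},
    {"grip": -1, "travel": [-0.0013, 0.0201, 0], "spin": 0},
    {"grip": -1, "travel": [-0.0013, 0.0201, -0.01], "spin": 0},
    {"grip": -1, "travel": [-0.0013, 0.0201, -0.02], "spin": 0},
    {"grip": -1, "travel": [-0.0013, 0.0201, -0.02], "spin": 0},
    {"grip": -1, "travel": [0, 0, -0.01], "spin": 0},
    {"grip": -1, "travel": [0, 0, 0], "spin": 0},
    {"grip": -1, "travel": [0, 0, 0], "spin": 0},
  ],
  newtons=20,
)

```text
time_s: 11.48
tool_pos: [550.9, -143.6, 100.0]
eef_rot: [0.683, 0.73, 0.0, -0.001]
ft_force: [-1.3, 1.4, -0.6]
finger_gap: 0.16
grasp_force: 43.8
```

```bash
python3 - <<'E'
from h import *
c=bot.get_calibration('wrist')
look('f')
for r in slant('f',c,range(0,225,16)): print(*r)
E
```

```text
11.4833 [ 550.9 -143.6  100. ] gap 0.16 gf 43.81429374217987 [-1.3  1.4 -0.6] [0.534 0.139 0.082]
0 28.8 543.0 -28.0 104.0
16 23.1 545.0 -25.0 65.0
32 28.9 544.0 -43.0 109.0
48 28.9 545.0 -51.0 111.0
64 29.0 545.0 -58.0 114.0
80 29.5 546.0 -66.0 118.0
96 29.4 546.0 -73.0 120.0
112 29.6 547.0 -80.0 123.0
128 29.8 547.0 -87.0 126.0
144 29.9 548.0 -95.0 129.0
160 30.0 548.0 -102.0 131.0
176 29.6 549.0 -109.0 131.0
192 29.8 549.0 -116.0 134.0
208 32.1 550.0 -120.0 146.0
224 31.2 550.0 -128.0 144.0
```

>>> arm_command(
  plan=[
    {"grip": -1, "travel": [0, 0, -0.006], "spin": 0},
    {"grip": -1, "travel": [0, 0, -0.006], "spin": 0},
    {"grip": -1, "travel": [0, 0, 0], "spin": 0},
    {"grip": -1, "travel": [0, 0, 0], "spin": 0},
  ],
  newtons=20,
)

```text
time_s: 11.97
tool_pos: [551.4, -145.3, 94.3]
eef_rot: [0.684, 0.729, -0.0, 0.001]
ft_force: [0.1, -3.3, 1.7]
finger_gap: 0.155
grasp_force: 43.9
```

```bash
python3 - <<'E'
from h import *
c=bot.get_calibration('wrist')
look('g')
for r in slant('g',c,range(32,200,24)): print(*r)
E
```

```text
11.9667 [ 551.4 -145.3   94.3] gap 0.155 gf 43.871771693229675 [ 0.1 -3.3  1.7] [-0.192  0.005 -0.021]
32 36.1 547.0 -51.0 136.0
56 29.8 546.0 -57.0 111.0
80 29.9 546.0 -67.0 115.0
104 30.3 547.0 -78.0 120.0
128 30.4 548.0 -89.0 123.0
152 30.4 548.0 -99.0 126.0
176 29.9 549.0 -111.0 127.0
```

>>> arm_command(
  plan=[
    {"grip": -1, "travel": [0, 0, -0.008], "spin": 0},
    {"grip": -1, "travel": [0, 0, -0.008], "spin": 0},
    {"grip": -1, "travel": [0, 0, -0.008], "spin": 0},
    {"grip": -1, "travel": [0, 0, -0.008], "spin": 0},
    {"grip": -1, "travel": [0, 0, 0], "spin": 0},
  ],
  newtons=20,
)

```text
time_s: 12.53
tool_pos: [550.5, -144.2, 76.8]
eef_rot: [0.684, 0.73, -0.0, -0.001]
ft_force: [1.3, -2.8, 0.6]
finger_gap: 0.156
grasp_force: 43.2
```

```bash
python3 - <<'E'
from h import *
c=bot.get_calibration('wrist')
look('i')
for r in slant('i',c,range(32,200,24)): print(*r)
E
```

```text
12.5333 [ 550.5 -144.2   76.8] gap 0.156 gf 43.203107714653015 [ 1.3 -2.8  0.6] [-0.066 -0.16  -0.09 ]
32 31.0 544.0 -46.0 97.0
56 31.7 545.0 -57.0 103.0
80 31.6 546.0 -67.0 106.0
104 31.5 546.0 -77.0 108.0
128 31.5 547.0 -87.0 111.0
152 31.5 548.0 -98.0 114.0
176 31.6 548.0 -108.0 117.0
```

>>> arm_command(
  plan=[
    {"grip": -1, "travel": [0, 0, -0.01], "spin": 0},
    {"grip": -1, "travel": [0, 0, -0.01], "spin": 0},
    {"grip": -1, "travel": [0, 0, -0.01], "spin": 0},
    {"grip": -1, "travel": [0, 0, -0.01], "spin": 0},
    {"grip": -1, "travel": [0, 0, -0.01], "spin": 0},
    {"grip": -1, "travel": [0, 0, -0.01], "spin": 0},
    {"grip": -1, "travel": [0, 0, -0.01], "spin": 0},
    {"grip": -1, "travel": [0, 0, 0], "spin": 0},
  ],
)

```text
time_s: 13.35
tool_pos: [550.4, -144.2, 41.7]
eef_rot: [0.684, 0.73, -0.0, -0.001]
ft_force: [0.2, -2.3, -0.4]
finger_gap: 0.157
grasp_force: 42.6
```

```bash
python3 - <<'E'
from h import *
c=bot.get_calibration('wrist')
look('j')
for r in slant('j',c,range(32,200,24)): print(*r)
E
```

```text
13.35 [ 550.4 -144.2   41.7] gap 0.157 gf 42.55477488040924 [ 0.2 -2.3 -0.4] [ 0.086 -0.039 -0.113]
32 35.9 545.0 -50.0 83.0
56 35.6 545.0 -59.0 84.0
80 35.2 546.0 -68.0 85.0
104 34.5 546.0 -77.0 85.0
128 33.9 547.0 -87.0 86.0
152 33.7 548.0 -96.0 87.0
176 33.5 548.0 -106.0 89.0
```

>>> arm_command(
  plan=[
    {"grip": -1, "travel": [0, 0, -0.008], "spin": 0},
    {"grip": -1, "travel": [0, 0, -0.008], "spin": 0},
    {"grip": -1, "travel": [0, 0, -0.008], "spin": 0},
    {"grip": -1, "travel": [0, 0, -0.006], "spin": 0},
    {"grip": -1, "travel": [0, 0, -0.002], "spin": 0},
    {"grip": -1, "travel": [0, 0, 0], "spin": 0},
  ],
)

```text
time_s: 14.0
tool_pos: [550.8, -144.5, 26.6]
eef_rot: [0.684, 0.73, -0.0, -0.0]
ft_force: [-0.2, -2.6, 0.9]
finger_gap: 0.154
grasp_force: 42.4
```

>>> arm_command(
  plan=[
    {"grip": -1, "travel": [0, 0, -0.003], "spin": 0},
    {"grip": -1, "travel": [0, 0, 0], "spin": 0},
  ],
)

```text
time_s: 14.17
tool_pos: [551.1, -144.5, 25.5]
eef_rot: [0.684, 0.73, -0.0, -0.0]
ft_force: [0.2, -1.4, -0.2]
finger_gap: 0.151
grasp_force: 42.4
```

```bash
python3 - <<'E'
from h import *
c=bot.get_calibration('wrist')
look('k')
for r in slant('k',c,range(32,200,24)): print(*r)
E
```

```text
14.1667 [ 551.1 -144.5   25.5] gap 0.151 gf 42.43186891078949 [ 0.2 -1.4 -0.2] [ 0.003 -0.019 -0.006]
32 38.0 545.0 -52.0 74.0
56 37.5 546.0 -60.0 75.0
80 36.8 546.0 -69.0 75.0
104 35.9 547.0 -77.0 74.0
128 35.5 547.0 -86.0 75.0
152 34.8 548.0 -96.0 75.0
176 33.9 549.0 -106.0 75.0
```

>>> arm_command(
  plan=[
    {"grip": -1, "travel": [0, 0, -0.003], "spin": 0},
    {"grip": -1, "travel": [0, 0, 0], "spin": 0},
  ],
)

```text
time_s: 14.48
tool_pos: [551.1, -144.5, 24.0]
eef_rot: [0.684, 0.73, -0.0, 0.0]
ft_force: [0.8, -2.6, -0.8]
finger_gap: 0.154
grasp_force: 42.4
```

>>> arm_command(
  plan=[
    {"grip": -1, "travel": [0, 0, -0.002], "spin": 0},
    {"grip": -1, "travel": [0, 0, 0], "spin": 0},
  ],
)

```text
time_s: 14.65
tool_pos: [551.2, -144.5, 23.1]
eef_rot: [0.684, 0.73, 0.0, 0.0]
ft_force: [-0.3, -2.2, 1.0]
finger_gap: 0.151
grasp_force: 42.5
```

```bash
python3 - <<'E'
from h import *
c=bot.get_calibration('wrist')
look('l')
for r in slant('l',c,range(32,200,16)): print(*r)
E
```

```text
14.65 [ 551.2 -144.5   23.1] gap 0.151 gf 42.5294029712677 [-0.3 -2.2  1. ] [-0.003 -0.024 -0.002]
32 38.6 545.0 -52.0 73.0
48 37.9 546.0 -57.0 73.0
64 37.6 546.0 -63.0 73.0
80 37.3 546.0 -69.0 74.0
96 36.6 547.0 -74.0 73.0
112 36.0 547.0 -80.0 73.0
128 35.6 548.0 -86.0 73.0
144 35.4 548.0 -93.0 74.0
160 34.7 548.0 -99.0 74.0
176 34.0 549.0 -106.0 73.0
192 33.8 549.0 -112.0 74.0
```

>>> arm_command(
  plan=[
    {"grip": -1, "travel": [0, 0, -0.002], "spin": 0},
    {"grip": -1, "travel": [0, 0, 0], "spin": 0},
    {"grip": -1, "travel": [0, 0, 0], "spin": 0},
  ],
)

```text
time_s: 15.05
tool_pos: [551.2, -144.5, 22.9]
eef_rot: [0.684, 0.73, 0.0, 0.0]
ft_force: [-2.3, -2.3, 5.4]
finger_gap: 0.157
grasp_force: 43.2
```

>>> arm_command(
  plan=[
    {"grip": -1, "travel": [0, 0, -0.002], "spin": 0},
    {"grip": -1, "travel": [0, 0, 0], "spin": 0},
    {"grip": -1, "travel": [0, 0, 0], "spin": 0},
  ],
)

```text
time_s: 15.3
tool_pos: [551.3, -144.5, 22.9]
eef_rot: [0.684, 0.73, 0.0, 0.001]
ft_force: [-3.5, -1.2, 11.8]
finger_gap: 0.155
grasp_force: 44.0
```

>>> arm_command(
  plan=[
    {"grip": -1, "travel": [0, 0, 0.003], "spin": 0},
    {"grip": -1, "travel": [0, 0, 0], "spin": 0},
    {"grip": -1, "travel": [0, 0, 0], "spin": 0},
    {"grip": -1, "travel": [0, 0, 0], "spin": 0},
    {"grip": -1, "travel": [0, 0, 0], "spin": 0},
  ],
  newtons=110,
)

```text
time_s: 15.72
tool_pos: [551.3, -144.5, 23.1]
eef_rot: [0.684, 0.73, 0.0, 0.0]
ft_force: [-2.1, -1.2, 6.7]
finger_gap: 0.133
grasp_force: 108.1
```

>>> arm_command(
  plan=[
    {"grip": -1, "travel": [0, 0, 0.004], "spin": 0},
    {"grip": -1, "travel": [0, 0, 0.008], "spin": 0},
    {"grip": -1, "travel": [0, 0, 0.016], "spin": 0},
    {"grip": -1, "travel": [0, 0, 0.02], "spin": 0},
    {"grip": -1, "travel": [0, 0, 0.02], "spin": 0},
    {"grip": -1, "travel": [0, 0, 0.01], "spin": 0},
    {"grip": -1, "travel": [0, 0, 0], "spin": 0},
    {"grip": -1, "travel": [0, 0, 0], "spin": 0},
  ],
)

```text
time_s: 16.38
tool_pos: [551.5, -144.6, 62.1]
eef_rot: [0.684, 0.73, 0.0, 0.0]
ft_force: [-0.1, 1.0, -3.1]
finger_gap: 0.14
grasp_force: 107.3
```

```bash
python3 - <<'E'
from h import *
c=bot.get_calibration('wrist')
look('m')
for r in slant('m',c,range(32,200,16)): print(*r)
E
```

```text
16.3833 [ 551.5 -144.6   62.1] gap 0.14 gf 107.32969880104065 [-0.1  1.  -3.1] [-0.251  0.001  0.012]
32 46.1 547.0 -56.0 133.0
48 37.2 546.0 -57.0 110.0
64 36.5 546.0 -63.0 109.0
80 35.8 547.0 -68.0 108.0
96 35.7 547.0 -74.0 109.0
112 35.4 547.0 -80.0 110.0
128 35.2 548.0 -87.0 111.0
144 34.5 548.0 -93.0 110.0
160 33.9 549.0 -100.0 110.0
176 33.6 549.0 -106.0 110.0
192 33.5 550.0 -113.0 112.0
```

>>> arm_command(
  plan=[
    {"grip": -1, "travel": [0.0004, -0.006, 0.015], "spin": 0},
    {"grip": -1, "travel": [0.0004, -0.006, 0.02], "spin": 0},
    {"grip": -1, "travel": [0.0004, -0.006, 0.03], "spin": 0},
    {"grip": -1, "travel": [0.0004, -0.006, 0.03], "spin": 0},
    {"grip": -1, "travel": [0, 0, 0.02], "spin": 0},
    {"grip": -1, "travel": [0, 0, 0.005], "spin": 0},
    {"grip": -1, "travel": [0, 0, 0], "spin": 0},
    {"grip": -1, "travel": [0, 0, 0], "spin": 0},
  ],
  newtons=120,
)

```text
time_s: 17.2
tool_pos: [551.8, -156.4, 121.3]
eef_rot: [0.684, 0.73, -0.0, -0.0]
ft_force: [-0.2, 0.4, -3.5]
finger_gap: 0.138
grasp_force: 118.2
```

```bash
python3 - <<'E'
from h import *
c=bot.get_calibration('wrist')
look('n')
for t in 'lmn':
    r=np.array(slant(t,c,range(48,225,4)));p=np.polyfit(r[:,0],r[:,1],1);print(t,'handle width fit',p.round(4),p[1].round(2))
    im=cv2.GaussianBlur(cv2.imread(f'pics/{t}_wrist.png').astype(np.float32).mean(2),(3,3),0)
    for v in (4,12,20,28):
        g=np.abs(np.gradient(im[v]));print(v,[(i,int(g[i])) for i in range(200,305) if g[i]>8 and g[i]==g[i-2:i+3].max()])
s1=bot.get_state()
print(s1['tool_pos'],s1['qvel'])
E
```

```text
17.2 [ 551.8 -156.4  121.3] gap 0.138 gf 118.18162679672241 [-0.2  0.4 -3.5] [-0.252  0.009 -0.009]
l handle width fit [-2.92000e-02  3.94263e+01] 39.43
4 [(213, 8), (233, 13), (272, 24), (296, 14)]
12 [(232, 24), (272, 21), (299, 13)]
20 [(232, 24), (271, 21), (298, 13)]
28 [(232, 22), (271, 22), (297, 10)]
m handle width fit [-2.38000e-02  3.79227e+01] 37.92
4 [(234, 13), (256, 8), (264, 9), (271, 30), (279, 11)]
12 [(212, 12), (234, 12), (270, 15), (278, 13), (302, 13)]
20 [(233, 20), (270, 14), (280, 14), (301, 13)]
28 [(233, 24), (270, 13), (280, 14), (303, 14)]
n handle width fit [-2.00000e-02  3.75738e+01] 37.57
4 [(234, 13), (251, 9), (265, 11), (271, 28), (281, 13)]
12 [(234, 12), (270, 15), (281, 12)]
20 [(213, 10), (234, 12), (270, 13), (282, 13)]
28 [(233, 22), (270, 12), (291, 14)]
[ 551.34245134 -156.2268685   120.61651297] [-0.00162474 -0.00131667  0.00093245  0.00205784 -0.0006305  -0.00053141]
```

>>> arm_command(
  plan=[
    {"grip": -1, "travel": [0, 0, 0], "spin": 0},
    {"grip": -1, "travel": [0, 0, 0], "spin": 0},
    {"grip": -1, "travel": [0, 0, 0], "spin": 0},
    {"grip": -1, "travel": [0, 0, 0], "spin": 0},
    {"grip": -1, "travel": [0, 0, 0], "spin": 0},
    {"grip": -1, "travel": [0, 0, 0], "spin": 0},
    {"grip": -1, "travel": [0, 0, 0], "spin": 0},
    {"grip": -1, "travel": [0, 0, 0], "spin": 0},
  ],
  newtons=120,
)

```text
time_s: 18.02
tool_pos: [551.9, -156.5, 121.6]
eef_rot: [0.684, 0.73, 0.0, 0.0]
ft_force: [0.4, -0.6, -3.4]
finger_gap: 0.132
grasp_force: 118.2
```

```bash
python3 - <<'E'
from h import *
c=bot.get_calibration('wrist')
look('o')
for t in 'lmno':
    for rows in (range(48,225,4),range(60,200,2)):
        r=np.array(slant(t,c,rows));k=np.abs(r[:,1]-np.median(r[:,1]))<4;r=r[k]
        Y=np.polyfit(r[:,3],r[:,4],1);print(t,'slope deg',np.degrees(np.arctan(Y[0])).round(2),k.sum())
E
```

```text
18.0167 [ 551.9 -156.5  121.6] gap 0.132 gf 118.18199872970581 [ 0.4 -0.6 -3.4] [-0.246  0.006 -0.06 ]
l slope deg -0.62 45
l slope deg 0.49 70
m slope deg -3.07 45
m slope deg -3.41 70
n slope deg -4.9 45
n slope deg -3.19 70
o slope deg -5.84 44
o slope deg -4.09 70
```

>>> arm_command(
  plan=[
    {"grip": -1, "travel": [-0.0008, 0.012, -0.03], "spin": 0},
    {"grip": -1, "travel": [-0.0007, 0.012, -0.03], "spin": 0},
    {"grip": -1, "travel": [0, 0, -0.03], "spin": 0},
    {"grip": -1, "travel": [0, 0, -0.03], "spin": 0},
    {"grip": -1, "travel": [0, 0, -0.02], "spin": 0},
    {"grip": -1, "travel": [0, 0, -0.01], "spin": 0},
    {"grip": -1, "travel": [0, 0, 0], "spin": 0},
  ],
  newtons=120,
)

```text
time_s: 18.75
tool_pos: [550.4, -144.3, 45.5]
eef_rot: [0.684, 0.73, -0.0, -0.001]
ft_force: [-0.3, 0.4, -2.3]
finger_gap: 0.135
grasp_force: 118.1
```

>>> arm_command(
  plan=[
    {"grip": -1, "travel": [0, 0, -0.008], "spin": 0},
    {"grip": -1, "travel": [0, 0, -0.008], "spin": 0},
    {"grip": -1, "travel": [0, 0, -0.006], "spin": 0},
    {"grip": -1, "travel": [0, 0, 0], "spin": 0},
  ],
)

```text
time_s: 19.08
tool_pos: [551.0, -144.5, 35.3]
eef_rot: [0.684, 0.73, -0.0, -0.0]
ft_force: [0.2, -0.4, -2.9]
finger_gap: 0.136
grasp_force: 118.1
```

>>> arm_command(
  plan=[
    {"grip": -1, "travel": [0, 0, -0.006], "spin": 0},
    {"grip": -1, "travel": [0, 0, -0.004], "spin": 0},
    {"grip": -1, "travel": [0, 0, 0], "spin": 0},
  ],
)

```text
time_s: 19.33
tool_pos: [551.1, -144.5, 30.3]
eef_rot: [0.684, 0.73, -0.0, -0.0]
ft_force: [0.1, -0.6, -4.2]
finger_gap: 0.136
grasp_force: 118.1
```

>>> arm_command(
  plan=[
    {"grip": -1, "travel": [0, 0, -0.003], "spin": 0},
    {"grip": -1, "travel": [0, 0, -0.002], "spin": 0},
    {"grip": -1, "travel": [0, 0, 0], "spin": 0},
  ],
)

```text
time_s: 19.58
tool_pos: [551.2, -144.6, 28.1]
eef_rot: [0.684, 0.73, 0.0, 0.0]
ft_force: [0.7, -0.7, -1.7]
finger_gap: 0.136
grasp_force: 118.2
```

>>> arm_command(
  plan=[
    {"grip": -1, "travel": [0, 0, -0.003], "spin": 0},
    {"grip": -1, "travel": [0, 0, -0.003], "spin": 0},
    {"grip": -1, "travel": [0, 0, 0], "spin": 0},
  ],
)

```text
time_s: 19.83
tool_pos: [551.3, -144.6, 25.0]
eef_rot: [0.684, 0.73, 0.0, 0.0]
ft_force: [0.0, -0.8, -0.3]
finger_gap: 0.135
grasp_force: 118.4
```

>>> arm_command(
  plan=[
    {"grip": -0.4, "travel": [0, 0, 0], "spin": 0},
    {"grip": -0.4, "travel": [0, 0, 0], "spin": 0},
    {"grip": -0.4, "travel": [0, 0, 0], "spin": 0},
    {"grip": -0.4, "travel": [0, 0, 0], "spin": 0},
  ],
  newtons=20,
)

```text
time_s: 20.17
tool_pos: [551.3, -144.4, 25.3]
eef_rot: [0.684, 0.73, 0.0, 0.0]
ft_force: [-0.3, 0.0, 0.1]
finger_gap: 0.301
grasp_force: 0.0
```

```bash
python3 - <<'E'
from h import *
c=bot.get_calibration('wrist')
look('p')
r=np.array(slant('p',c,range(60,200,2)));print(np.degrees(np.arctan(np.polyfit(r[:,3],r[:,4],1)[0])))
for q in r[::6]: print(q)
# step row in the wrist image: where the width jumps; top view column
im=cv2.imread('pics/p_wrist.png').mean(2)
for v in range(0,60,4): 
    g=np.abs(np.gradient(cv2.GaussianBlur(im,(3,3),0)[v]));print(v,[(i,int(g[i])) for i in range(195,310) if g[i]>8 and g[i]==g[i-2:i+3].max()])
tp=cv2.imread('pics/p_top.png')
for v in range(225,240): print(v,*[int(x)//10 for x in tp[v,255:340:1].min(1)])
E
```

```text
20.1667 [ 551.3 -144.4   25.3] gap 0.301 gf 0.0 [-0.3  0.   0.1] [ 0.054  0.026 -0.026]
-0.7361866417783351
[ 60.   37.2 546.  -61.   74. ]
[ 72.   37.1 546.  -66.   75. ]
[ 84.   35.9 547.  -70.   72. ]
[ 96.   35.8 547.  -74.   73. ]
[108.   35.6 547.  -79.   73. ]
[120.   35.4 548.  -83.   74. ]
[132.   35.1 548.  -88.   74. ]
[144.   34.3 548.  -93.   73. ]
[156.   33.9 548.  -98.   72. ]
[ 168.    33.7  549.  -103.    73. ]
[ 180.    33.6  549.  -108.    74. ]
[ 192.    33.4  549.  -113.    75. ]
0 [(202, 10), (233, 12), (264, 21), (272, 37), (296, 13)]
4 [(213, 15), (233, 13), (264, 19), (272, 34)]
8 [(224, 14), (234, 11), (271, 21), (299, 12)]
12 [(233, 19), (271, 21), (299, 12)]
16 [(233, 21), (271, 21), (298, 12)]
20 [(233, 22), (271, 23), (298, 13)]
24 [(233, 23), (271, 24), (297, 12)]
28 [(233, 23), (271, 23), (297, 13)]
32 [(233, 24), (271, 24), (296, 11)]
36 [(233, 22), (271, 23), (296, 13)]
40 [(233, 23), (271, 24), (296, 13)]
44 [(233, 23), (271, 24), (302, 14)]
48 [(233, 23), (271, 24), (309, 14)]
52 [(233, 24), (271, 24)]
56 [(233, 22), (271, 23)]
225 23 23 23 23 23 
[... 2477 characters left out ...]
 7 7 7 7 7 7 7 7 7 7 6 7 7 7 7 6 7 7 7 6 7 6 6 7 7 6 4 4 4 4 4 4 4 4 4 4 4 4 4 3 3 3 3 6 9
237 23 23 23 23 23 23 23 23 23 23 23 23 23 23 23 23 23 23 23 23 23 23 23 23 23 23 19 10 10 9 7 7 7 7 7 7 7 7 7 7 7 8 7 7 7 7 7 7 7 7 7 7 7 7 7 7 7 7 7 7 8 7 7 7 7 7 5 4 4 4 4 3 4 4 4 3 3 4 3 3 3 3 3 7 9
238 23 23 23 23 23 23 23 23 23 23 23 23 23 23 22 22 22 23 23 22 22 22 22 22 22 21 16 10 10 9 7 7 7 7 7 8 7 8 8 7 8 8 8 7 7 7 7 7 7 7 7 7 7 7 7 7 7 7 7 7 7 7 7 7 7 7 6 5 4 4 5 4 5 4 3 4 4 3 3 3 4 3 4 8 10
239 23 23 23 23 23 23 23 23 23 23 23 23 22 21 15 11 15 20 19 13 10 10 10 11 10 10 10 10 9 7 7 7 7 7 8 8 7 8 8 7 7 7 7 7 7 7 7 7 7 7 7 7 7 8 7 7 7 7 7 7 7 7 7 7 7 7 7 6 5 5 6 6 6 6 4 4 4 3 3 3 4 3 5 8 10
```

```bash
python3 - <<'E'
from h import *
c=bot.get_calibration('top');w=bot.get_calibration('wrist')
O=np.array([555.3,-74.4]);a=np.radians(3.6);R=np.array([[np.cos(a),np.sin(a)],[-np.sin(a),np.cos(a)]])
for uv in ((280.9,232.3),(318.1,231)):
    p=ray(c,uv,78)[:2];print(p.round(1),(R@(p-O)).round(1))
for uv in ((252,60),(252,180)):
    print('wrist axis',ray(w,uv,80).round(1))
E
```

```text
[543.7 -15.5] [-7.8 59.5]
[ 548.1 -124.8] [-10.4 -49.9]
wrist axis [546.  -62.1  80. ]
wrist axis [ 548.9 -106.2   80. ]
```

>>> arm_command(
  plan=[
    {"grip": -0.3, "travel": [0, 0, 0.04], "spin": 0},
    {"grip": -0.3, "travel": [0, 0, 0.04], "spin": 0},
    {"grip": -0.3, "travel": [-0.0027, 0.042, 0], "spin": 0},
    {"grip": -0.3, "travel": [-0.0027, 0.042, 0], "spin": 0},
    {"grip": -0.3, "travel": [-0.0026, 0.042, 0], "spin": 0},
    {"grip": -0.3, "travel": [-0.0026, 0.042, 0], "spin": 0},
    {"grip": -0.3, "travel": [0, 0, 0], "spin": 0},
    {"grip": -0.3, "travel": [0, 0, 0], "spin": 0},
  ],
)

```text
time_s: 20.98
tool_pos: [545.9, -59.8, 65.2]
eef_rot: [0.683, 0.73, -0.0, 0.0]
ft_force: [-0.8, -0.9, -0.1]
finger_gap: 0.352
grasp_force: 0.0
```

>>> arm_command(
  plan=[
    {"grip": -0.3, "travel": [0, 0, -0.025], "spin": 0},
    {"grip": -0.3, "travel": [0, 0, -0.025], "spin": 0},
    {"grip": -0.3, "travel": [0, 0, -0.02], "spin": 0},
    {"grip": -0.3, "travel": [0, 0, -0.014], "spin": 0},
    {"grip": -0.3, "travel": [0, 0, 0], "spin": 0},
    {"grip": -0.3, "travel": [0, 0, 0], "spin": 0},
  ],
)

```text
time_s: 21.48
tool_pos: [545.6, -60.9, 22.8]
eef_rot: [0.684, 0.73, -0.0, -0.0]
ft_force: [-0.6, 0.0, 1.1]
finger_gap: 0.352
grasp_force: 0.0
```

>>> arm_command(
  plan=[
    {"grip": -1, "travel": [0, 0, 0], "spin": 0},
    {"grip": -1, "travel": [0, 0, 0], "spin": 0},
    {"grip": -1, "travel": [0, 0, 0], "spin": 0},
    {"grip": -1, "travel": [0, 0, 0], "spin": 0},
    {"grip": -1, "travel": [0, 0, 0], "spin": 0},
    {"grip": -1, "travel": [0, 0, 0], "spin": 0},
  ],
  newtons=80,
)

```text
time_s: 21.98
tool_pos: [546.4, -60.7, 23.9]
eef_rot: [0.684, 0.73, 0.0, 0.001]
ft_force: [-0.8, -1.7, 5.3]
finger_gap: 0.143
grasp_force: 78.9
```

>>> arm_command(
  plan=[
    {"grip": -1, "travel": [0, 0, 0.006], "spin": 0},
    {"grip": -1, "travel": [0, 0, 0.01], "spin": 0},
    {"grip": -1, "travel": [0, 0, 0.02], "spin": 0},
    {"grip": -1, "travel": [0, 0, 0.03], "spin": 0},
    {"grip": -1, "travel": [0, 0, 0.03], "spin": 0},
    {"grip": -1, "travel": [0, 0, 0.02], "spin": 0},
    {"grip": -1, "travel": [0, 0, 0.01], "spin": 0},
    {"grip": -1, "travel": [0, 0, 0], "spin": 0},
  ],
  newtons=100,
)

```text
time_s: 22.65
tool_pos: [546.6, -60.5, 87.5]
eef_rot: [0.684, 0.73, 0.001, 0.001]
ft_force: [-0.3, -1.0, -2.5]
finger_gap: 0.138
grasp_force: 97.5
```

>>> arm_command(
  plan=[
    {"grip": -1, "travel": [0.0009, -0.007, 0.01], "spin": 0},
    {"grip": -1, "travel": [0.0009, -0.014, 0.02], "spin": 0},
    {"grip": -1, "travel": [0, -0.007, 0.02], "spin": 0},
    {"grip": -1, "travel": [0, 0, 0.01], "spin": 0},
    {"grip": -1, "travel": [0, 0, 0], "spin": 0},
    {"grip": -1, "travel": [0, 0, 0], "spin": 0},
    {"grip": -1, "travel": [0, 0, 0], "spin": 0},
    {"grip": -1, "travel": [0, 0, 0], "spin": 0},
  ],
)

```text
time_s: 23.32
tool_pos: [546.4, -74.3, 115.6]
eef_rot: [0.684, 0.73, -0.0, -0.0]
ft_force: [-0.1, 0.6, -3.8]
finger_gap: 0.139
grasp_force: 97.6
```

```bash
python3 - <<'E'
from h import *
c=bot.get_calibration('wrist')
look('q')
r=np.array(slant('q',c,range(0,225,8)))
for q in r[::2]: print(q)
print(bot.get_state()['qvel'])
E
```

```text
23.3167 [546.4 -74.3 115.6] gap 0.139 gf 97.59719252586365 [-0.1  0.6 -3.8] [-0.058 -0.008  0.016]
[    0.      2.9   501.    473.  -1410. ]
[   16.      3.3   510.    351.  -1193. ]
[ 32.   41.4 547.   17.  174. ]
[ 48.   75.5 542.    3.  227. ]
[ 64.   47.3 546.    5.  191. ]
[ 80.   75.2 542.   -3.  229. ]
[ 96.   75.6 542.   -6.  230. ]
[112.  75. 542.  -8. 230.]
[128.   74.1 543.  -11.  230. ]
[144.   73.6 543.  -14.  230. ]
[160.   71.6 543.  -17.  230. ]
[176.   33.8 544.  -36.  165. ]
[192.   32.1 545.  -44.  160. ]
[208.   49.9 547.  -35.  207. ]
[224.   31.3 546.  -59.  160. ]
[-0.00035912  0.00049615  0.00213746  0.00043438  0.00109489  0.00030789]
```

```bash
python3 - <<'E'
from h import *
c=bot.get_calibration('wrist');V=np.array(c['view']);o=-V[:3,:3].T@V[:3,3]
im=cv2.GaussianBlur(cv2.imread('pics/q_wrist.png').astype(np.float32).mean(2),(3,7),0)
P=[]
for v in range(90,158,3):
    g=np.abs(np.gradient(im[v]));f=lambda k:(g[k-2:k+3]*np.arange(k-2,k+3)).sum()/g[k-2:k+3].sum()
    w=f(270+np.argmax(g[270:300]))-f(205+np.argmax(g[205:235]));z=30*c['fx']/w
    p=V[:3,:3].T@np.array([0,(v-c['cy'])/c['fy']*z,z])+o;P.append([p[1],p[2]])
P=np.array(P);print(P[::5].round(1),np.degrees(np.arctan(np.polyfit(P[:,0],P[:,1],1)[0])))
s=bot.get_state();print(s['time_s'],s['ft_force'],s['wrist_torque'])
E
```

```text
[[ -1.9 162.7]
 [ -7.6 162.4]
 [-13.4 162.6]
 [-19.3 162.4]
 [-25.4 162.7]] 0.13632591326104193
23.4667 [ 0.74206277 -0.49084807 -1.8986804 ] [0.02652268 0.03660226 0.02293864]
```

Level (0.1°), about 90 mm above the cover, still and held near its balance point.

```bash
python3 -c "
from workcell import bot
print(bot.close_job())"
```

```text
the job is handed in; nothing more can be done
None
```

The spatula came out of the bath handle end first and was handed in level (about 0.1°) and still in the gripper, about 90 mm above the cover, after I set it down across the opening once to regrip at its balance point; I did not check the bottle, beaker and jar in a final picture.

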